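Lay out the goldsmith's bench for flattening a ring

TASK

Lay out the bench: put the steel block centred and square on the black rubber pad and the gold ring lying flat in the middle of the steel block, stand the gold-lidded jar midway between the pad and the grey bur stand, the brass doming block straight behind that jar with a 40 mm gap, and the green bottle straight to the left of the doming block, again with a 40 mm gap. Left and behind are as the robot sees them, looking out from its base (behind is farther from the robot): behind is square to the row formed by the pad and the bur stand, left is parallel to that row. Everything stands upright and is let go; leave the black-lidded jar and the silver ring where they are.

Things in the scene. Friction and masses are not known exactly. Their poses are not given: they have to be found in the camera images.
- rubber_pad: black hard-rubber pad fixed to the bench, 90 x 90 mm, 22 mm high. Origin: centre of its underside, on the bench. z up; x square to the row and pointing away from the robot (within 0.15 rad of world x), y along the row to the robot's left. The bur stand lies exactly on its +y or its -y side, 270 mm centre to centre; which side varies.
- bur_stand: round grey stepped stand full of small steel burs, fixed to the bench, 96 mm in diameter, 70 mm high to the tips of the burs. Origin: centre of its underside, on the bench.
- steel_block: loose bright steel bench block, 60 x 60 mm, 18 mm high, about 0.5 kg; x and y axes square to its sides. Origin: centre of its underside. Its z axis points up.
- gold_ring: loose gold-coloured finger ring lying flat, outside diameter 24 mm, inside 19 mm, 10 mm high. Origin: centre of its underside, on the ring's axis. Its z axis points up.
- gold_jar: loose clear glass jar with a gold-coloured metal lid, 52 mm in diameter, 70 mm high, closed. Origin: centre of its underside. Its z axis points up.
- doming_block: loose brass doming block, a 40 mm cube with round dark hollows in its faces, about 0.4 kg; x and y axes square to its sides. Origin: centre of its underside. Its z axis points up.
- flux_bottle: loose small green bottle with a white cap, 28 mm in diameter, 60 mm high. Origin: centre of its underside. Its z axis points up.
- black_jar: loose clear glass jar with a black lid, otherwise like the gold-lidded one: 52 mm in diameter, 70 mm high. To be left alone. Origin: centre of its underside.
- silver_ring: loose silver-coloured finger ring lying flat, 24 mm outside diameter, 10 mm high. To be left alone. Origin: centre of its underside.
Mind the look-alikes: they are no part of the job. Of the things that look like the flux_bottle, the middle-sized one is meant. Of the things that look like the rubber_pad, take the one that is farthest to the robot's right at the start.

How it is judged:
By the outcome, as a careful person would: the job done as asked, in the order asked, and still so for the second after the job is handed in, with the robot touching nothing.
It also fails if it takes over 112 s, if anything falls off the work surface, if the arm or the gripper's body presses on something with over 40 N, if the wrist force passes 120 N, or if a joint passes its speed limit or range.

ROBOT

A 7-joint arm with a two-finger parallel gripper is mounted at the origin on the work surface. World frame = base frame: x ahead of the robot, y to its left, z up, the work surface at z = 0. Lengths are in m, angles in rad, forces in N, time in s.
With the tool pointing down it reaches from about 0.4 to 0.875 m from the base axis. Payload 4.4 kg.
Tool frame: the origin (TCP) lies between the finger pads; the fingertips stand 14 mm ahead of it and the grasp point (between the pads) lies 5 mm behind it; z points along the fingers, y is the line along which they close (so a half turn about z gives the same grasp; the last joint's range is limited). The gripper opens to 85 mm and grips with 20 to 120 N. Pads are 22 mm wide; open, the fingers measure 114 mm over their backs; the gripper's body (76 mm by 85 mm) begins 54 mm behind the grasp point. The pads swing forward as they close: fully open they stand 13 mm farther back than shut.
Start: joints at [1.282, 0.628, 0.038, 1.517, -0.027, 0.996, -0.02], TCP at [0.144, -0.634, 0.245] pointing down, gripper open.
Joint ranges: [-3.06, 3.06], [-0.37, 2.12], [-1.25, 1.32], [0.18, 2.47], [-1.1, 4.24], [0.23, 1.98], [-2.94, 2.94]. Speed limits (rad/s): [2.57, 2.57, 3.14, 3.14, 3.14, 3.14, 3.14].

INTERFACE

Orientations are given as a unit quaternion [w, x, y, z].
In Python, from rig import env, cams gives the robot as it stands.
- The arm moves only by the shell command python3 -m handwheel 'ROWS' [FORCE]. ROWS is JSON, a list that holds one entry, the list of rows, each a list of 5 numbers: the closure, from 0 (fully open) to 1 (shut), then the shift along the tool's x, y, z scaled (see below), then the turn about the tool's z scaled (see below). In form: [[[claw, x, y, z, yaw], ...]]. A call has 1 to 5 rows; each row is the pose to reach, as a shift and turn from the pose commanded when the call began, along the tool's axes at that moment; what a row does not reach only later rows make up. The controller multiplies each number of a shift by 0.15 m and each number of a turn by pi/4 rad. A row lasts 1/10 s, in which the tool goes at most 50 mm and 8.59 degrees, less where a joint would pass 70% of its speed; a pose out of reach is approached as far as the arm can. A call with a number of a shift or a turn outside -1 to 1 is refused whole. A call with a gripper value outside its range is refused whole. The fingers move at their own pace and stop on an object; FORCE is the grip in N (left out, the last holds). Time passes only in rows, so rows that repeat a pose let the fingers close. It gives the time, the measured TCP pose, the force, the opening and the grip force at its end, in the units of the state.
- env.observe(): the state, without advancing time (a new reading comes with each control period).
- cams.camera(name): name is "side" or "top" or "wrist"; returns a dict with "img" (384x512x3 uint8, red, green, blue), "intrinsics" (3x3 intrinsics, pixels), "rvec" (rotation vector, rad) and "tvec" (3), from world to camera coordinates, as OpenCV has them. Camera axes: x right, y down, z forward; pixel columns grow to the right and rows downward; lengths in m; the calibration is good to about 2 mm. A picture is of the moment at which its call begins. There is no depth.
- env.job_done(): hands the job in; it is judged then, once.
The state is a dict: "clock": time; "qpos": joint angles; "dq": joint speeds; "effort": joint torques, N m; "tool_pos": TCP position; "tcp_rot": TCP orientation; "force": force on the tool from outside, world axes, zero at the start; "wrist_torque": the same for the moment, N m; "width": finger opening in m; "grasp_force": force on a finger pad.
Only numpy, scipy, OpenCV 4.12 (cv2) and the standard library are available. Lean on these libraries where they do the work, as an engineer would, in place of code of your own. Each camera call takes 0.05 s, during which the arm holds its last target. There are 200 camera calls.

## Working session

There is one attempt and no reset: what is moved stays moved. The work goes in short steps, Python scripts to look and compute and a shell command to move; the robot and the scene stay as the last step left them, time stands still between calls to the robot, and variables do not carry over. Pictures are saved under pics/ and viewed, at most 14 in all, crops included, and the job is handed in when it is done.

```bash
ls; mkdir -p pics; cat > h.py <<'E'
import numpy as np, cv2
from rig import env, cams
def shot(n, f=None):
    c=cams.camera(n); 
    if f: cv2.imwrite('pics/'+f, c['img'][:,:,::-1])
    return c
def ray(c,u,v):
    R=cv2.Rodrigues(np.array(c['rvec'],float))[0]; t=np.array(c['tvec'],float).ravel()
    d=R.T@np.linalg.inv(c['intrinsics'])@np.array([u,v,1.]); return -R.T@t, d
def onz(c,u,v,z):
    o,d=ray(c,u,v); return (o+d*(z-o[2])/d[2])
def proj(c,p):
    return cv2.projectPoints(np.array(p,float).reshape(-1,3),np.array(c['rvec'],float),np.array(c['tvec'],float),np.array(c['intrinsics'],float),None)[0].reshape(-1,2)
E
python3 - <<'E'
from h import *
import pickle
s=env.observe(); print({k:np.round(v,3) for k,v in s.items()})
d={}
for n in ['side','top','wrist']:
    c=shot(n); d[n]=c; print(n,np.round(ray(c,256,192)[0],3),np.round(onz(c,256,192,0),3))
pickle.dump(d,open('d0.pkl','wb'))
a=d['top']['img'];b=d['side']['img']
cv2.imwrite('pics/top0.png',cv2.resize(a,(800,600),interpolation=cv2.INTER_CUBIC)[:,:,::-1])
cv2.imwrite('pics/side0.png',cv2.resize(b,(800,600),interpolation=cv2.INTER_CUBIC)[:,:,::-1])
E
```

```text
pics
{'clock': np.float64(0.0), 'qpos': array([ 1.282,  0.629,  0.038,  1.518, -0.027,  0.996, -0.02 ]), 'dq': array([ 0.001, -0.002,  0.   ,  0.002, -0.001,  0.   ,  0.001]), 'effort': array([-0.0000e+00, -5.6340e+01,  1.2260e+00, -1.9345e+01,  1.1000e-02,
        1.1000e-02,  0.0000e+00]), 'tool_pos': array([ 0.144, -0.633,  0.244]), 'tcp_rot': array([-0.001,  0.994,  0.111, -0.   ]), 'force': array([-0.288, -0.1  , -0.13 ]), 'wrist_torque': array([0.019, 0.001, 0.04 ]), 'grasp_force': np.float64(0.0), 'width': np.float64(0.086)}
side [-0.059  0.76   0.562] [ 0.526 -0.056  0.   ]
top [ 0.283 -0.004  1.204] [0.512 0.024 0.   ]
wrist [ 0.227 -0.615  0.374] [ 0.1   -0.645  0.   ]
```

View pics/top0.png

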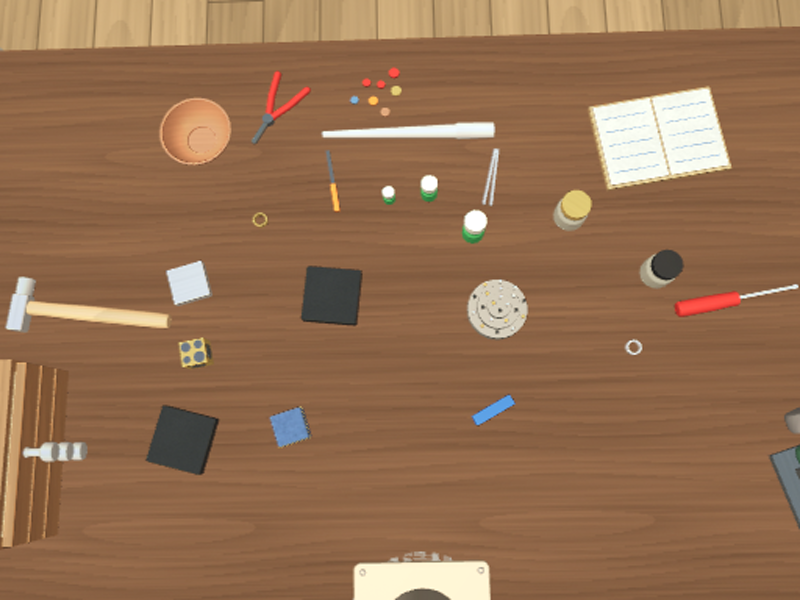

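View pics/side0.png

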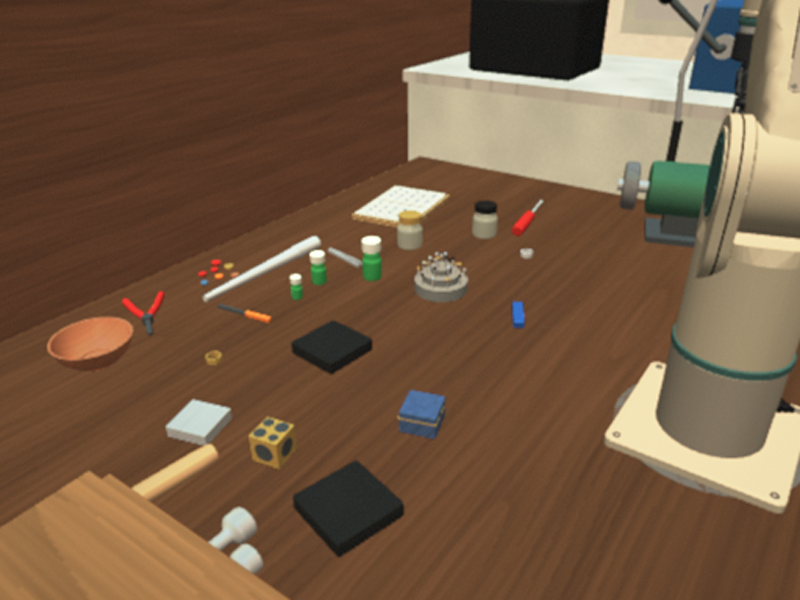

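Top view (800×600 px): the pads are at (332,295) and (182,440), so the farthest right is (332,295). The bur stand is at (498,308), on the pad's −y side. The green bottles are small (389,194), middle (429,187) and large (475,225), so I take (429,187). The jars are gold (572,210) and black (662,268); the rings are gold (260,219) and silver (633,347). The steel block is at (188,282), the brass cube at (194,352), and the blue box at (290,427) is not wanted.

```bash
cat > m.py <<'E'
from h import *
import pickle
def win(c,u,v,r):  # coordinates in native px
    u,v=int(u),int(v); x0,y0=max(u-r,0),max(v-r,0)
    return c['img'][y0:v+r,x0:u+r],np.array([x0,y0])
def blob(mask,off,k=None):
    mask=mask.astype(np.uint8)
    cs=cv2.findContours(mask,cv2.RETR_EXTERNAL,cv2.CHAIN_APPROX_NONE)[0]
    cs=max(cs,key=cv2.contourArea); return cs.reshape(-1,2).astype(float)+off
def world(c,pts,z): return np.array([onz(c,u,v,z) for u,v in pts])[:,:2]
def rect(c,pts,z):
    w=world(c,pts,z)*1000; (cx,cy),(a,b),ang=cv2.minAreaRect(w.astype(np.float32))
    ang=(ang+45)%90-45
    return np.round([cx,cy,a,b,ang],1)
def circ(c,pts,z):
    w=world(c,pts,z)*1000; e=cv2.fitEllipse(w.astype(np.float32)); return np.round([*e[0],*e[1]],1)
E
python3 - <<'E'
from m import *
d=pickle.load(open('d0.pkl','rb')); c=d['top']; k=1/1.5625
def hsv(w): return cv2.cvtColor(w,cv2.COLOR_RGB2HSV).astype(int)
def go(n,u,v,r,f,kind,z):
    w,o=win(c,u*k,v*k,r); p=blob(f(w.astype(int),hsv(w)),o); print(n,kind(c,p,z),len(p))
go('pad',332,295,28,lambda w,h:w.max(2)<65,rect,.022)
go('pad2',182,440,32,lambda w,h:w.max(2)<65,rect,.022)
go('steel',188,282,22,lambda w,h:(h[...,1]<60)&(w.max(2)>140),rect,.018)
go('dome',194,352,16,lambda w,h:((h[...,1]>90)&(h[...,2]>150)&(h[...,0]>18))|((h[...,1]<90)&(w.max(2)<140)),rect,.04)
go('ring',260,219,10,lambda w,h:(h[...,0]>18)&(h[...,2]>110)&(h[...,1]>80),circ,.008)
go('jar',576,204,16,lambda w,h:(h[...,1]>90)&(h[...,0]>18)&(h[...,2]>130),circ,.07)
go('bjar',667,265,14,lambda w,h:w.max(2)<60,circ,.07)
for n,u,v in (('b1',389,192),('b2',429,183),('b3',475,221)):
    go(n,u,v,12,lambda w,h:(h[...,1]<50)&(w.max(2)>190),circ,.06)
go('stand',498,308,24,lambda w,h:(h[...,1]<60)&(w.max(2)>100),circ,.02)
go('silver',633,347,9,lambda w,h:(h[...,1]<60)&(w.max(2)>130),circ,.008)
t=cv2.resize(c['img'][90:250,90:360],(800,474),interpolation=cv2.INTER_CUBIC); s=cv2.resize(d['side']['img'][130:300,90:330],(800,567))
cv2.imwrite('pics/crop.png',t[:,:,::-1])
E
```

```text
pad [519.1 134.6  88.1  89.6  -6.4] 211
pad2 [294.8 369.5  91.5  87.5 -14.9] 141
steel [546.9 371.3  61.7  61.4  15.9] 88
dome [428.6 348.7  43.7  47.7  10.2] 85
ring [655.1 256.8  22.   23.3] 25
jar [ 645.9 -258.4   45.1   49.8] 54
bjar [ 554.1 -414.    57.1   92.1] 38
b1 [680.5  39.   16.8  17.9] 19
b2 [692.4 -27.5  24.3  25.6] 28
b3 [626.8 -98.9  32.6  36.2] 40
stand [ 490.7 -132.1   93.    95.2] 112
silver [ 425.6 -348.6   21.8   25.4] 27
```

View pics/crop.png

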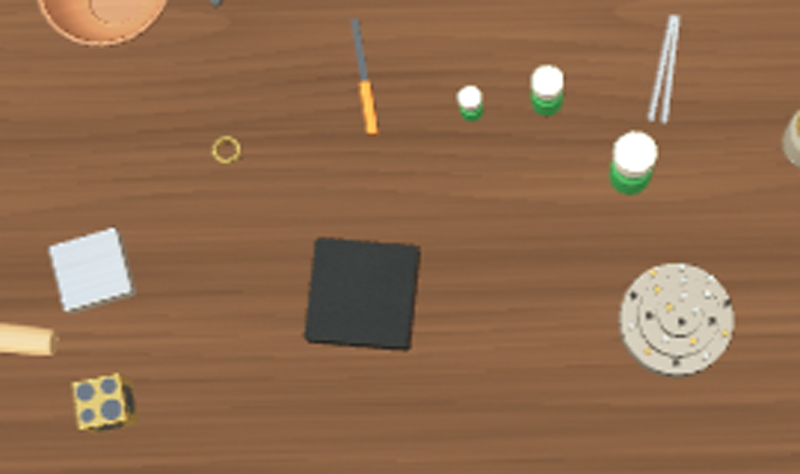

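The crop confirms the choice: the pad is at (362,293), the middle bottle at (547,88), the gold ring at (226,150), the steel block at (90,270) and the brass cube at (101,402). I'm moving to the steel block for a close wrist view.

```bash
H="python3 -m handwheel"
$H '[[[0,1,0,0,0],[0,1,0,0,0],[0,1,0,0,0],[0,1,0,0,0]]]' 30
python3 -m handwheel '[[[0,1,-0.1,0,0],[0,1,-0.1,0,0],[0,1,-0.1,0,0],[0,1,-0.1,0,0]]]' >/dev/null
python3 -m handwheel '[[[0,0.75,-1,0,0],[0,0.75,-1,0,0],[0,0.75,-1,0,0],[0,0.75,-1,0,0]]]'>/dev/null
python3 -m handwheel '[[[0,0.75,-1,0,0],[0,0.75,-1,0,0],[0,0.75,-1,0,0],[0,0.75,-1,0,0]]]'
python3 -m handwheel '[[[0,0.22,-0.96,0,0],[0,0.22,-0.96,0,0],[0,0.22,-0.96,0,0],[0,0.22,-0.96,0,0]]]'>/dev/null
python3 -m handwheel '[[[0,0.22,-0.96,0,0],[0,0.22,-0.96,0,0],[0,0.22,-0.96,0,0],[0,0.22,-0.96,0,0]]]'>/dev/null
python3 -m handwheel '[[[0,0.22,-0.96,0,0],[0,0.22,-0.96,0,0],[0,0.22,-0.96,0,0],[0,0.22,-0.96,0,0]]]'>/dev/null
python3 -m handwheel '[[[0,0.22,-0.96,0,0],[0,0.22,-0.96,0,0],[0,0.22,-0.96,0,0],[0,0.22,-0.96,0,0]]]'
python3 - <<'E'
from h import *; import pickle
c=shot('wrist','w1.png'); pickle.dump(c,open('w1.pkl','wb'))
s=env.observe(); print(s['clock'],np.round(s['tool_pos'],4),np.round(s['qpos'],2))
print(proj(c,[[.547,.371,.018],[.429,.349,.04],[.519,.135,.022]]))
E
```

```text
clock: 0.55
tool_pos: [0.3013, -0.5962, 0.2446]
tcp_rot: [-0.001, 0.993, 0.118, 0.004]
force: [0.9, 0.4, 0.3]
width: 0.0853
grasp_force: 0.0
clock: 1.75
tool_pos: [0.587, -0.2069, 0.2451]
tcp_rot: [-0.001, 0.994, 0.113, 0.0]
force: [-0.0, 0.2, 0.2]
width: 0.0854
grasp_force: 0.0
clock: 3.35
tool_pos: [0.5843, 0.3894, 0.2443]
tcp_rot: [-0.003, 0.993, 0.117, -0.001]
force: [-0.8, 1.2, 0.1]
width: 0.0855
grasp_force: 0.0
3.4 [0.5856 0.3844 0.2442] [-0.64  0.71  0.04  1.36 -0.03  1.08 -1.94]
[[263.47299813 193.36003977]
 [258.19112671 288.54964595]
 [438.19771687 255.52741063]]
```

View pics/w1.png

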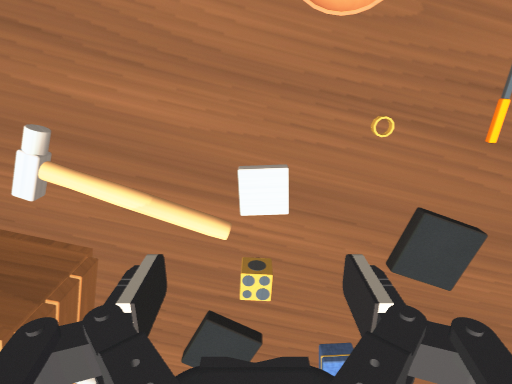

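The wrist view shows the steel block at (263,190), the brass cube at (256,280), the ring at (382,127) and the pad at (436,248). The hammer handle end at (225,232) is clear of the fingers. I'll measure from here.

```bash
cat >> m.py <<'E'
def hsv(w): return cv2.cvtColor(w,cv2.COLOR_RGB2HSV).astype(int)
F=dict(pad=(lambda w,h:w.max(2)<65,rect,.022),steel=(lambda w,h:(h[...,1]<60)&(w.max(2)>140),rect,.018),
 dome=(lambda w,h:((h[...,1]>90)&(h[...,2]>150)&(h[...,0]>18))|((h[...,1]<90)&(w.max(2)<140)),rect,.04),
 ring=(lambda w,h:(h[...,0]>18)&(h[...,2]>110)&(h[...,1]>80),circ,.008),
 jar=(lambda w,h:(h[...,1]>90)&(h[...,0]>18)&(h[...,2]>130),circ,.07),
 cap=(lambda w,h:(h[...,1]<50)&(w.max(2)>190),circ,.06),
 stand=(lambda w,h:(h[...,1]<60)&(w.max(2)>100),circ,.02))
def find(c,n,u,v,r,z=None):
    f,kind,z0=F[n]; z=z0 if z is None else z
    w,o=win(c,u,v,r); p=blob(f(w.astype(int),hsv(w)),o); print(n,kind(c,p,z)); return p
def pose():
    s=env.observe(); w,x,y,z=s['tcp_rot']; R=cv2.Rodrigues(np.zeros(3))[0]
    from scipy.spatial.transform import Rotation as Q
    R=Q.from_quat([x,y,z,w]).as_matrix(); return s,R
def togo(x,y,z,yaw=None):  # mm, deg -> units in tool axes
    s,R=pose(); d=R.T@(np.array([x,y,z])/1000-s['tool_pos']); a=np.degrees(np.arctan2(R[1,0],R[0,0]))
    t=0 if yaw is None else -((yaw-a+180)%360-180)/45
    print('t',s['clock'],'at',np.round(s['tool_pos']*1000,1),'yaw',round(a,2),'w',round(s['width']*1000,1),'shift',np.round(d/.15,3),'turn',round(t,3))
E
python3 - <<'E'
from m import *
c=pickle.load(open('w1.pkl','rb'))
find(c,'steel',263,190,36);find(c,'steel',263,190,36,0.0);find(c,'dome',256,288,22);find(c,'ring',383,127,16);find(c,'pad',436,248,56)
togo(547,371,80,16)
E
```

```text
steel [550.5 372.3  62.7  59.8  15.6]
steel [544.6 370.5  65.9  62.8  15.6]
dome [431.1 353.1  41.1  40.1  10.4]
ring [655.1 256.2  22.6  24.1]
pad [524.7 142.8  99.3  91.3  -6.2]
t 3.4 at [585.6 384.4 244.2] yaw 13.17 w 85.5 shift [-0.27   0.031  1.095] turn -0.063
```

```bash

python3 -m handwheel '[[[0,-0.25,0.03,0.95,-0.058],[0,-0.25,0.03,0.95,-0.058],[0,-0.25,0.03,0.95,-0.058],[0.12,-0.25,0.03,0.95,-0.058],[0.12,-0.25,0.03,0.95,-0.058]]]' >/dev/null
python3 - <<'E'
from m import *
c=shot('wrist','w2.png'); togo(549,371.5,20,15.8); print(proj(c,[[.549,.3715,.018]]))
E
```

```text
t 3.95 at [554.6 367.4 105. ] yaw 15.3 w 75.7 shift [-0.031 -0.036  0.567] turn -0.011
[[245.71069027 209.02130627]]
```

View pics/w2.png

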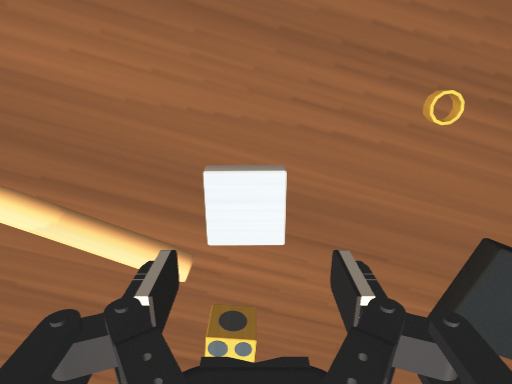

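The steel block is at (246,207), as predicted, between the fingers and clear of the hammer handle. Descending.

```bash

python3 -m handwheel '[[[0.12,-0.03,-0.035,0.35,-0.011],[0.12,-0.03,-0.035,0.35,-0.011],[0.12,-0.03,-0.035,0.5,-0.011],[0.12,-0.03,-0.035,0.567,-0.011],[0.12,-0.03,-0.035,0.567,-0.011]]]'
python3 - <<'E'
from m import *
c=shot('wrist','w3.png'); togo(549,371.5,20,15.8);find(c,'steel',246,190,80)
E
```

```text
clock: 4.45
tool_pos: [0.547, 0.3712, 0.0186]
tcp_rot: [0.0, 0.99, 0.138, 0.0]
force: [0.1, 0.1, -0.3]
width: 0.0754
grasp_force: 0.0
t 4.5 at [547.3 371.6  19.2] yaw 15.84 w 75.2 shift [ 0.011  0.004 -0.005] turn 0.001
steel [564.3 376.2  34.   59.4  15.7]
```

View pics/w3.png

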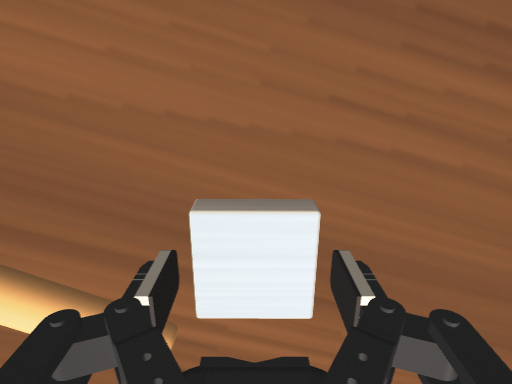

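```bash

python3 - <<'E'
from m import *
c=shot('wrist'); s,R=pose()
for u,v,y in ((177,252,-.0376),(333,252,.0376)):
    o,d=ray(c,u,v); o=R.T@(o-s['tool_pos']); d=R.T@d
    print(np.round(1000*(o+d*(y-o[1])/d[1]),1))
print(1000*world(c,[(190,211),(319,211),(315,318),(196,318)],.018).mean(0))
E
```

```text
[  7.  -37.6   6.4]
[ 9.5 37.6  2. ]
[548.72106807 371.57579878]
```

```bash

python3 -m handwheel '[[[0.12,0.011,0.004,0.03,0],[0.12,0.011,0.004,0.055,0],[0.5,0.011,0.004,0.055,0],[0.5,0.011,0.004,0.055,0],[0.5,0.011,0.004,0.055,0]]]' 50
python3 -m handwheel '[[[0.5,0,0,0,0],[0.5,0,0,0,0]]]'
python3 -m handwheel '[[[0.5,0,0,-0.1,0],[0.5,0,0,-0.5,0],[0.5,0,0,-0.5,0],[0.5,0,0,-0.5,0]]]'
python3 - <<'E'
from m import *
togo(519.5,134.5,90,-6.2)
c=shot('wrist'); s,R=pose()
find(c,'steel',250,190,90)
E
```

```text
clock: 5.05
tool_pos: [0.5479, 0.3715, 0.0098]
tcp_rot: [-0.0, 0.99, 0.138, 0.0]
force: [-1.5, 0.6, 1.6]
width: 0.059
grasp_force: 56.9
clock: 5.25
tool_pos: [0.5479, 0.3715, 0.0098]
tcp_rot: [-0.0, 0.99, 0.138, 0.0]
force: [-1.2, -0.3, 4.2]
width: 0.0585
grasp_force: 56.9
clock: 5.65
tool_pos: [0.5495, 0.3719, 0.0869]
tcp_rot: [-0.001, 0.99, 0.138, 0.002]
force: [0.3, -0.3, -6.0]
width: 0.0588
grasp_force: 58.2
t 5.65 at [549.5 371.9  86.9] yaw 15.86 w 58.8 shift [-0.625  1.468 -0.025] turn 0.49
steel [524.3 365.   50.7  97.3  16. ]
```

```bash

python3 -m handwheel '[[[0.5,-0.59,0.62,-0.34,0],[0.5,-0.59,0.62,-0.34,0],[0.5,-0.59,0.62,-0.34,0],[0.5,-0.59,0.62,-0.34,0]]]' >/dev/null
python3 -m handwheel '[[[0.5,-0.59,0.62,-0.34,0.49],[0.5,-0.59,0.62,-0.34,0.49],[0.5,-0.59,0.62,-0.34,0.49],[0.5,-0.59,0.62,-0.34,0.49],[0.5,-0.59,0.62,-0.34,0.49]]]'
python3 - <<'E'
from m import *
c=shot('wrist','w4.png'); pickle.dump(c,open('w4.pkl','wb')); togo(519.5,134.5,60,-6.2)
E
```

```text
clock: 6.6
tool_pos: [0.4282, 0.1436, 0.1859]
tcp_rot: [0.0, 0.999, -0.054, -0.0]
force: [0.7, 1.1, -5.6]
width: 0.0588
grasp_force: 58.2
t 6.65 at [428.7 144.6 185.8] yaw -6.12 w 58.8 shift [0.61  0.002 0.838] turn 0.002
```

View pics/w4.png

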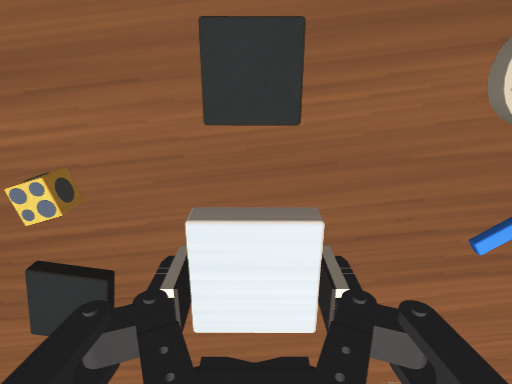

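```bash

python3 - <<'E'
from m import *
c=pickle.load(open('w4.pkl','rb')); s,R=pose()
find(c,'pad',252,70,64)
w,o=win(c,255,277,75); p=blob(w.min(2)>200,o); r=rect(c,p,s['tool_pos'][2]+.0082); print(r)
print('tcp',s['tool_pos']*1000, R.T@np.array([r[0]-1000*s['tool_pos'][0],r[1]-1000*s['tool_pos'][1],0]))
F['stand'][0]
E
```

```text
pad [521.5 136.1  88.7  88.2  -6.2]
[428.8 143.9  58.6  58.6  -6.4]
tcp [428.68106913 144.55820972 185.8214721 ] [ 1.88465345e-01  6.41767385e-01 -1.34832980e-04]
```

```bash

python3 -m handwheel '[[[0.5,0.612,-0.004,0.4,0.002],[0.5,0.612,-0.004,0.8,0.002],[0.5,0.612,-0.004,0.85,0.002],[0.5,0.612,-0.004,0.85,0.002],[0.5,0.612,-0.004,0.85,0.002]]]' 
python3 - <<'E'
from m import *
togo(520,135.4,32.8,-6.2); c=shot('wrist','w5.png')
c=shot('top'); u=proj(c,[[.520,.135,.04]])[0]; cv2.imwrite('pics/t5.png',c['img'][:,:,::-1][int(u[1])-60:int(u[1])+60,int(u[0])-60:int(u[0])+60])
E
```

```text
clock: 7.15
tool_pos: [0.5186, 0.135, 0.056]
tcp_rot: [0.001, 0.999, -0.054, -0.003]
force: [-0.4, -0.5, -5.1]
width: 0.0589
grasp_force: 58.4
t 7.15 at [518.6 135.   56. ] yaw -6.22 w 58.9 shift [ 0.01  -0.004  0.155] turn -0.0
```

View pics/w5.png

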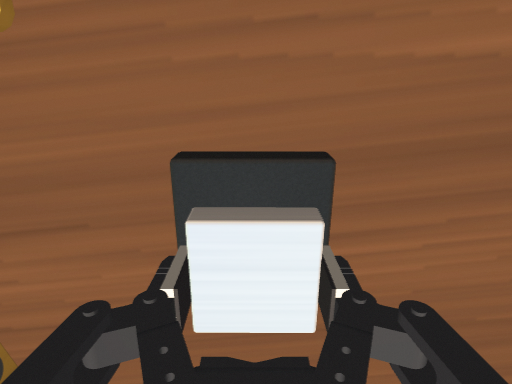

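The pad's far edge runs from (172,160) to (333,160), with the held block's top face at (187–323, 220–333) centred over it. I'll compute the relative offset.

```bash

python3 - <<'E'
from m import *
c=shot('wrist'); s,R=pose(); T=s['tool_pos']
def loc(u,v,z): return np.round(1000*(R.T@(onz(c,u,v,z)-T))[:2],1)
for u,v in ((172,160),(333,160),(176,240),(330,240)): print('pad',loc(u,v,.022))
for u,v in ((187,221),(323,221),(193,333),(317,333)): print('blk',loc(u,v,T[2]+.0082))
E
```

```text
pad [ 45.3 -45. ]
pad [45.4 42.7]
pad [ -3.5 -46.8]
pad [-3.4 44.9]
blk [ 30.3 -28.4]
blk [30.4 28.7]
blk [-28.8 -29.7]
blk [-28.7  30.1]
```

```bash

python3 -m handwheel '[[[0.5,0.0,-0.006,0.1,0],[0.5,0.0,-0.006,0.14,0],[0.5,0.0,-0.006,0.153,0],[0.5,0,-0.006,0.153,0]]]'
python3 - <<'E'
from m import *
c=shot('wrist'); c=shot('wrist','w6.png'); s,R=pose(); T=s['tool_pos'];print(T,s['force'])
w,o=win(c,255,277,75); p=blob(w.min(2)>200,o); print(rect(c,p,.04)); togo(520,135,32,-6.2)
def loc(u,v,z): return np.round(1000*(R.T@(onz(c,u,v,z)-T))[:2],1)
m=(c['img'].max(2)<65); ys=np.where(m[:200,150:350].any(1))[0]
for v in (ys[0]+4,ys[0]+12,ys[0]+20): 
    x=np.where(m[v,120:380])[0]+120; print(v,x[0],x[-1],loc(x[0],v,.022),loc(x[-1],v,.022))
print(ys[0],c['img'][ys[0]-2:ys[0]+16,255].max(1))
E
```

```text
clock: 7.7
tool_pos: [0.5201, 0.1358, 0.0369]
tcp_rot: [-0.0, 0.999, -0.054, 0.0]
force: [-0.0, -0.3, -5.3]
width: 0.0588
grasp_force: 58.4
[0.52041012 0.13576221 0.03688285] [ 0.32645544  0.34682127 -4.31181104]
[517.4 136.4  61.   60.9  -6.4]
t 7.8 at [520.4 135.8  36.9] yaw -6.26 w 58.4 shift [-0.002  0.005  0.033] turn -0.001
166 170 339 [ 48.2 -40.3] [48.2 39.9]
174 164 345 [ 44.2 -43.5] [44.3 43.1]
182 163 345 [ 40.2 -44.3] [40.3 43.5]
162 [130 129  53  28  27  26  28  29  27  29  28  35  45  54  52  49  53  56]
```

```bash

python3 -m handwheel '[[[0.5,-0.005,-0.003,0.025,0],[0.5,-0.005,-0.003,0.033,0],[0.5,-0.005,-0.003,0.036,0],[0.5,-0.005,-0.003,0.036,0]]]'
python3 -m handwheel '[[[0.1,0,0,0,0],[0.1,0,0,0,0],[0.1,0,0,0,0],[0.1,0,0,-0.3,0],[0.1,0,0,-0.3,0]]]'
python3 -m handwheel '[[[0.1,-0.3,0,-0.5,0],[0.1,-0.3,0,-0.5,0],[0.1,-0.3,0,-0.5,0]]]'
python3 - <<'E'
from m import *
s,R=pose(); T=s['tool_pos'];print(T)
c=shot('wrist','w7.png'); pickle.dump(c,open('w7.pkl','wb'))
print(proj(c,[[.52,.1355,.04]]))
F['pad2']=(lambda w,h:(w.max(2)<65)|(h[...,1]<60)&(w.max(2)>140),rect,.022)
u,v=proj(c,[[.52,.1355,.03]])[0]
find(c,'steel',u,v,60,.04); find(c,'pad2',u,v,85)
c=shot('top'); u,v=proj(c,[[.52,.1355,.03]])[0]
find(c,'steel',u,v,25,.04); find(c,'pad2',u,v,30)
E
```

```text
clock: 8.2
tool_pos: [0.5195, 0.1363, 0.0318]
tcp_rot: [-0.0, 0.999, -0.055, 0.0]
force: [-2.4, 0.3, 6.1]
width: 0.0586
grasp_force: 60.0
clock: 8.7
tool_pos: [0.5221, 0.1366, 0.0788]
tcp_rot: [-0.001, 0.998, -0.055, 0.003]
force: [1.3, 0.5, 0.2]
width: 0.077
grasp_force: 0.0
clock: 9.0
tool_pos: [0.4741, 0.1419, 0.1535]
tcp_rot: [-0.001, 0.999, -0.054, 0.002]
force: [0.8, 0.3, 0.1]
width: 0.0765
grasp_force: 0.0
[0.47408064 0.1419409  0.15353966]
[[256.99453405 136.78646374]]
steel [520.7 136.6  60.   59.4  -6.3]
pad2 [517.  137.3  65.9  65.4  -7.6]
steel [527.7 116.6  49.9  31.   13.3]
pad2 [518.4 125.2  80.9  91.5  -6.2]
```

View pics/w7.png

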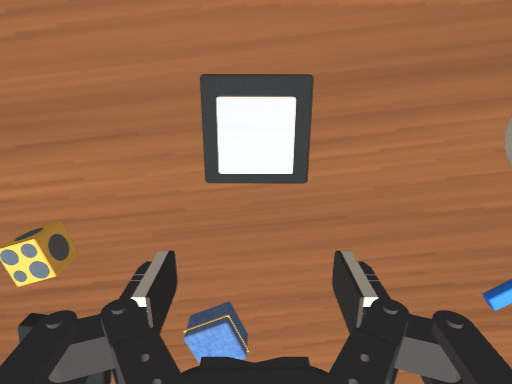

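The block sits on the pad: dark border at (200–312, 74–183), white block at (216–296, 96–175). I'll quantify the offset and grab the ring's position.

```bash

python3 - <<'E'
from m import *
c=pickle.load(open('w7.pkl','rb'))
w,o=win(c,256,130,80); p=blob(w.astype(int).max(2)<75,o); print('pad',rect(c,p,.022))
find(c,'steel',256,135,60,.04)
togo(655,256.5,150,0)
E
```

```text
pad [521.9 136.   88.2  88.3  -6.2]
steel [520.7 136.6  60.   59.4  -6.3]
t 9.1 at [475.2 141.4 151.3] yaw -6.24 w 76.7 shift [ 1.108 -0.893  0.013] turn -0.139
```

```bash

python3 -m handwheel '[[[0.45,0.554,-0.446,0.1,0],[0.45,0.554,-0.446,0.1,0],[0.45,0.554,-0.446,0.1,0],[0.45,0.554,-0.446,0.1,0]]]' 20 >/dev/null
python3 -m handwheel '[[[0.45,0.554,-0.446,0.1,0],[0.45,0.554,-0.446,0.1,0],[0.45,0.554,-0.446,0.1,0],[0.45,0.554,-0.446,0.1,0]]]' >/dev/null
python3 - <<'E'
from m import *
c=shot('wrist','w8.png'); u,v=proj(c,[[.655,.256,.01]])[0]; print(u,v); find(c,'ring',u,v,28,.01); find(c,'ring',u,v,28,.005); togo(655,256.3,50,-6.2)
E
```

```text
253.36440963919583 193.1492022190098
ring [655.  256.6  22.7  23. ]
ring [653.2 256.9  23.2  23.5]
t 9.95 at [652.9 254.1 119.4] yaw -6.32 w 46.8 shift [ 0.014 -0.017  0.463] turn -0.003
```

View pics/w8.png

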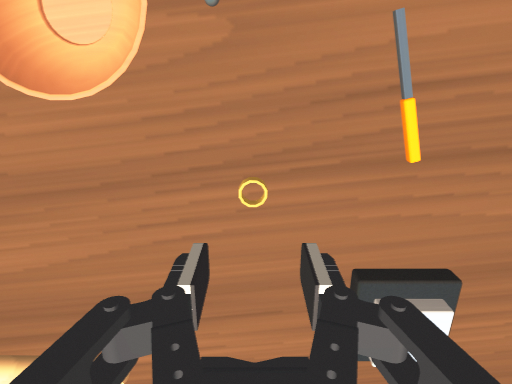

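The ring is at (253,193), centred between the fingers and free of neighbours. Descending and gripping at 20 N.

```bash

python3 -m handwheel '[[[0.45,0.012,-0.016,0.33,0],[0.45,0.012,-0.016,0.55,0],[0.45,0.012,-0.016,0.65,0],[0.45,0.012,-0.016,0.69,0],[0.45,0.012,-0.016,0.69,0]]]' 20
python3 - <<'E'
from m import *
c=shot('wrist','w9.png'); togo(654.7,256.3,15,-6.2)
E
```

```text
clock: 10.45
tool_pos: [0.6564, 0.2573, 0.0177]
tcp_rot: [0.0, 0.998, -0.055, -0.0]
force: [-1.0, 0.1, 0.2]
width: 0.0471
grasp_force: 0.0
t 10.5 at [657.2 257.8  18.6] yaw -6.3 w 47.3 shift [-0.016  0.012  0.024] turn -0.002
```

View pics/w9.png

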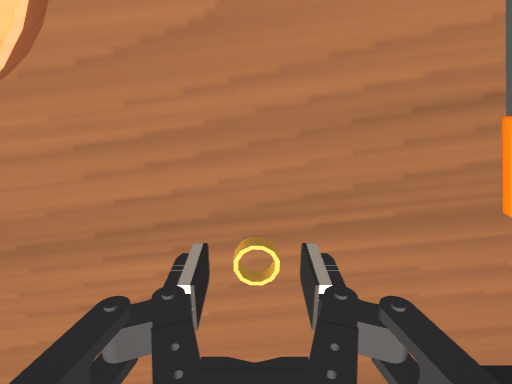

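The ring is between the fingertips at (256,265). Small correction, then close and lift.

```bash

python3 -m handwheel '[[[0.45,-0.012,0.008,0.02,0],[0.45,-0.012,0.008,0.028,0],[1,-0.012,0.008,0.028,0],[1,-0.012,0.008,0.028,0],[1,-0.012,0.008,0.028,0]]]' 20
python3 -m handwheel '[[[1,0,0,0,0],[1,0,0,0,0]]]'
python3 -m handwheel '[[[1,0,0,-0.1,0],[1,0,0,-0.6,0],[1,0,0,-0.6,0],[1,0,0,-0.6,0]]]'
python3 - <<'E'
from m import *
c=shot('wrist','w10.png'); togo(520.1,136.2,90,-6.2); s,R=pose()
p=find(c,'ring',256,265,40,s['tool_pos'][2]-.005); print(p.min(0),p.max(0))
E
```

```text
clock: 11.0
tool_pos: [0.6554, 0.2572, 0.0143]
tcp_rot: [-0.0, 0.999, -0.055, 0.001]
force: [-1.1, -0.6, 5.6]
width: 0.0221
grasp_force: 22.3
clock: 11.2
tool_pos: [0.6554, 0.2571, 0.0143]
tcp_rot: [-0.0, 0.998, -0.055, 0.001]
force: [-0.9, -0.3, 5.8]
width: 0.0222
grasp_force: 22.3
clock: 11.6
tool_pos: [0.658, 0.2583, 0.109]
tcp_rot: [-0.002, 0.998, -0.055, 0.004]
force: [0.6, 0.8, -0.6]
width: 0.0221
grasp_force: 19.8
t 11.65 at [656.3 257.7 106.4] yaw -6.27 w 22.3 shift [-0.815  0.905  0.103] turn -0.002
ring [655.7 258.8  23.4  23.7]
[231. 246.] [277. 287.]
```

View pics/w10.png

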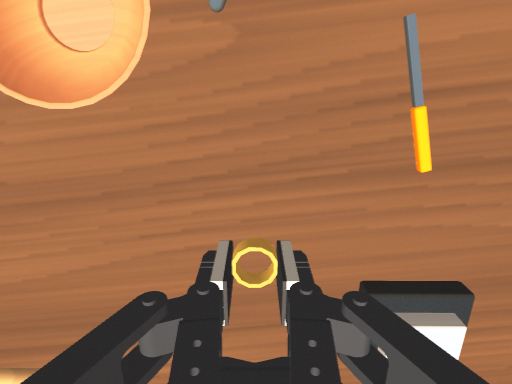

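The ring is held level at (255,266). Carrying it over the steel block.

```bash

python3 -m handwheel '[[[1,-0.809,0.903,0,0],[1,-0.809,0.903,0,0],[1,-0.809,0.903,0,0],[1,-0.809,0.903,0,0],[1,-0.809,0.903,0,0]]]'
python3 -m handwheel '[[[1,0,0,0.2,0],[1,0,0,0.2,0],[1,0,0,0.2,0]]]' >/dev/null
python3 - <<'E'
from m import *
c=shot('wrist','w11.png'); togo(520.9,136.3,55,-6.2); s,R=pose(); z=s['tool_pos'][2]
find(c,'ring',256,265,40,z-.005); find(c,'steel',250,240,120,.04)
E
```

```text
clock: 12.15
tool_pos: [0.5138, 0.1311, 0.1022]
tcp_rot: [0.002, 0.998, -0.057, -0.004]
force: [1.8, -0.3, 1.0]
width: 0.0218
grasp_force: 19.8
t 12.5 at [519.4 136.1  73. ] yaw -6.24 w 22.3 shift [ 0.01  -0.002  0.12 ] turn -0.001
ring [518.5 136.3  22.8  23.5]
steel [519.6 136.6  59.8  69.3  -6.2]
```

View pics/w11.png

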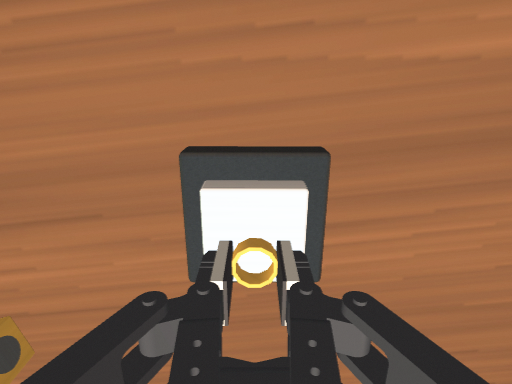

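The ring is over the block at (255,266), and the block's far edge is at v=190. Lower, release, rise.

```bash

python3 -m handwheel '[[[1,0.01,-0.002,0.09,0],[1,0.01,-0.002,0.112,0],[1,0.01,-0.002,0.116,0],[1,0.01,-0.002,0.118,0],[1,0.01,-0.002,0.118,0]]]'
python3 -m handwheel '[[[0.45,0,0,0,0],[0.45,0,0,0,0],[0.45,0,0,0,0],[0.45,0,0,-0.2,0],[0.45,0,0,-0.2,0]]]'
python3 -m handwheel '[[[0.1,-0.35,0,-0.5,0],[0.1,-0.35,0,-0.5,0],[0.1,-0.35,0,-0.5,0]]]'
python3 - <<'E'
from m import *
s,R=pose(); print(s['tool_pos'])
c=shot('wrist','w12.png'); pickle.dump(c,open('w12.pkl','wb')); u,v=proj(c,[[.52,.136,.04]])[0]; print(u,v)
w,o=win(c,u,v,80); p=blob(w.astype(int).max(2)<75,o); print('pad',rect(c,p,.022))
find(c,'steel',u,v,60,.04); find(c,'ring',u,v,30,.045)
s2,o2=win(c,u,v,160)
find(c,'stand',*proj(c,[[.492,-.133,.01]])[0],100,.01)
togo(646,-258,200,-6.2)
E
```

```text
clock: 13.0
tool_pos: [0.5208, 0.1358, 0.0554]
tcp_rot: [-0.0, 0.999, -0.055, 0.0]
force: [0.9, 0.3, 0.1]
width: 0.0222
grasp_force: 19.8
clock: 13.5
tool_pos: [0.5226, 0.1362, 0.0877]
tcp_rot: [-0.001, 0.998, -0.055, 0.002]
force: [0.8, 0.1, 0.3]
width: 0.0468
grasp_force: 0.0
clock: 13.8
tool_pos: [0.4671, 0.1425, 0.1631]
tcp_rot: [-0.001, 0.999, -0.054, 0.001]
force: [1.6, 0.7, -0.2]
width: 0.0767
grasp_force: 0.0
[0.46709612 0.14247426 0.16307782]
256.0031082681753 125.90284266440962
pad [521.9 136.1  88.4  88.   -6.2]
steel [520.4 136.7  60.   59.6  -6.4]
ring [520.3 136.3  22.8  23.3]
stand [487.1 -85.1  10.8  61.5]
t 13.85 at [468.4 142.3 161.9] yaw -6.2 w 76.7 shift [ 1.466  2.525 -0.255] turn 0.0
```

```bash

python3 -m handwheel '[[[0,0.02,0.9,-0.4,0],[0,0.02,0.9,-0.4,0],[0,0.02,0.9,-0.4,0],[0,0.02,0.9,-0.4,0]]]' >/dev/null
python3 -m handwheel '[[[0,0.02,0.9,-0.2,0],[0,0.02,0.9,-0.2,0],[0,0.02,0.9,-0.2,0],[0,0.02,0.9,-0.2,0]]]' >/dev/null
python3 - <<'E'
from m import *
s,R=pose(); print(s['tool_pos'])
c=shot('wrist','w13.png'); pickle.dump(c,open('w13.pkl','wb'))
q=proj(c,[[.492,-.133,.01],[.646,-.258,.07]]); print(q)
for z in (0,.02): find(c,'stand',*q[0],62,z)
p=find(c,'jar',*q[1],32); print(p.min(0),p.max(0))
togo(646,-258,200,-6.2)
E
```

```text
[ 0.44513419 -0.13351941  0.25048312]
[[248.76757094 118.85120727]
 [378.65816688 -86.71583828]]
stand [ 489.8 -131.1   98.8   99.1]
stand [ 491.9 -131.8   93.6   93.8]Traceback (most recent call last):
  File "<stdin>", line 6, in <module>
  File "m.py", line 26, in find
    w,o=win(c,u,v,r); p=blob(f(w.astype(int),hsv(w)),o); print(n,kind(c,p,z)); return p
                        ~~~~^^^^^^^^^^^^^^^^^^^^^^^^^^^
  File "m.py", line 9, in blob
    cs=max(cs,key=cv2.contourArea); return cs.reshape(-1,2).astype(float)+off
ValueError: max() iterable argument is empty
```

```bash

python3 -m handwheel '[[[0,0.7,0.34,0,0],[0,0.7,0.34,0,0],[0,0.7,0.34,0,0],[0,0.7,0.34,0,0]]]' >/dev/null
python3 -m handwheel '[[[0,0.68,0.34,0,0],[0,0.68,0.34,0,0],[0,0.68,0.34,0,0],[0,0.68,0.34,0,0]]]' >/dev/null
python3 - <<'E'
from m import *
s,R=pose(); print(s['tool_pos'])
c=shot('wrist','w14.png'); pickle.dump(c,open('w14.pkl','wb'))
q=proj(c,[[.646,-.258,.07]]); print(q)
p=find(c,'jar',*q[0],45); print(p.min(0),p.max(0))
F['lid']=(lambda w,h:(h[...,1]>90)&(h[...,0]>16)&(h[...,2]>130),circ,.07)
w,o=win(c,*q[0],60); print(w[60,::8]); print(w[::8,60])
togo(646,-258,200,-6.2)
E
```

```text
[ 0.6403203  -0.25043509  0.24816575]
[[261.67224635 165.22435641]]
jar [ 648.4 -259.4   44.8   45.5]
[241. 141.] [285. 184.]
[[113  72  46]
 [111  71  44]
 [111  70  43]
 [111  71  45]
 [112  72  45]
 [214 174  76]
 [215 176  75]
 [216 178  76]
 [208 172  73]
 [214 176  77]
 [207 171  71]
 [113  73  45]
 [114  72  43]
 [116  74  45]
 [117  74  47]]
[[113  73  46]
 [101  64  41]
 [105  68  42]
 [ 99  88  70]
 [141 128 106]
 [208 172  73]
 [207 170  72]
 [211 173  74]
 [212 175  75]
 [211 174  75]
 [114  73  44]
 [108  68  42]
 [111  71  45]
 [109  71  45]
 [100  64  41]]
t 15.55 at [ 639.1 -249.5  248.5] yaw -6.19 w 85.4 shift [0.053 0.052 0.323] turn 0.0
```

```bash

python3 -m handwheel '[[[0,0.065,0.06,0.92,0],[0,0.065,0.06,0.92,0],[0,0.065,0.06,0.92,0],[0,0.065,0.06,0.92,0]]]'
python3 - <<'E'
from m import *
c=shot('wrist','w15.png')
q=proj(c,[[.648,-.2595,.07]]); print(q)
p=find(c,'jar',*q[0],75); print(p.min(0),p.max(0)); togo(647.8,-259.5,30,-6.2)
E
```

```text
clock: 15.95
tool_pos: [0.643, -0.2577, 0.1061]
tcp_rot: [-0.003, 0.999, -0.054, -0.006]
force: [-0.6, 1.8, -0.9]
width: 0.0853
grasp_force: 0.0
[[257.28410802 227.99710612]]
jar [ 648.4 -259.6   45.2   45.8]
[219. 191.] [297. 261.]
t 16.0 at [ 645.5 -258.9  109.9] yaw -6.21 w 85.7 shift [0.019 0.004 0.533] turn -0.0
```

```bash

python3 -m handwheel '[[[0,0.016,0.005,0.15,0],[0,0.016,0.005,0.4,0],[0,0.016,0.005,0.53,0],[0,0.016,0.005,0.53,0],[0,0.016,0.005,0.53,0]]]'
python3 -m handwheel '[[[0.7,0,0,0,0],[0.7,0,0,0,0],[0.7,0,0,0,0],[0.7,0,0,0,0]]]' 40
python3 -m handwheel '[[[0.7,0,0,-0.03,0],[0.7,0,0,-0.2,0],[0.7,0,0,-0.4,0],[0.7,0,0,-0.4,0]]]'
python3 - <<'E'
from m import *
c=shot('wrist'); c=shot('wrist','w16.png'); s,R=pose(); z=s['tool_pos'][2]-.030+.07; print('z',z)
q=proj(c,[[s['tool_pos'][0],s['tool_pos'][1],z]]); p=find(c,'jar',*q[0],75,z); togo(505.8,1.9,100,-6.4)
E
```

```text
clock: 16.5
tool_pos: [0.6521, -0.2625, 0.0357]
tcp_rot: [0.0, 0.999, -0.054, 0.002]
force: [-0.1, -0.3, 0.1]
width: 0.0853
grasp_force: 0.0
clock: 16.9
tool_pos: [0.6518, -0.2625, 0.0352]
tcp_rot: [0.0, 0.999, -0.055, 0.001]
force: [-1.0, 1.6, 7.0]
width: 0.0501
grasp_force: 41.5
clock: 17.3
tool_pos: [0.6535, -0.2641, 0.0976]
tcp_rot: [0.001, 0.998, -0.055, 0.004]
force: [1.4, -0.3, -1.1]
width: 0.05
grasp_force: 42.2
z 0.1335238898760587
jar [ 654.7 -263.4   35.2   45.5]
t 17.4 at [ 650.8 -262.7   93.5] yaw -6.28 w 49.9 shift [-1.154 -1.648 -0.045] turn 0.003
```

```bash

python3 - <<'E'
from m import *
c=shot('wrist','w17.png'); s,R=pose(); T=s['tool_pos']; z=T[2]+.0348
q=proj(c,[[T[0],T[1],z]]); print(q); w,o=win(c,*q[0],110); p=blob(F['jar'][0](w.astype(int),hsv(w)),o); print(p.min(0),p.max(0)); r=circ(c,p,z); print(r)
print('offset tool', R.T@np.array([r[0]-T[0]*1000,r[1]-T[1]*1000,0])); togo(505.8,1.9,100,-6.4)
h=hsv(c['img']); print([tuple(c['img'][v,256]) for v in range(180,384,12)])
E
```

```text
[[254.05189441 324.10313344]]
[195. 283.] [314. 361.]
[ 649.3 -262.2   37.1   47.9]
offset tool [-0.65266559 -0.00815109  0.00074995]
t 17.45 at [ 649.9 -262.3   92.3] yaw -6.27 w 50.2 shift [-1.148 -1.646 -0.049] turn 0.003
[(np.uint8(100), np.uint8(64), np.uint8(40)), (np.uint8(105), np.uint8(67), np.uint8(42)), (np.uint8(113), np.uint8(72), np.uint8(45)), (np.uint8(105), np.uint8(93), np.uint8(72)), (np.uint8(105), np.uint8(91), np.uint8(72)), (np.uint8(131), np.uint8(118), np.uint8(96)), (np.uint8(128), np.uint8(116), np.uint8(93)), (np.uint8(98), np.uint8(71), np.uint8(28)), (np.uint8(98), np.uint8(69), np.uint8(28)), (np.uint8(209), np.uint8(171), np.uint8(72)), (np.uint8(209), np.uint8(172), np.uint8(75)), (np.uint8(208), np.uint8(171), np.uint8(73)), (np.uint8(210), np.uint8(174), np.uint8(75)), (np.uint8(209), np.uint8(172), np.uint8(74)), (np.uint8(211), np.uint8(174), np.uint8(71)), (np.uint8(210), np.uint8(173), np.uint8(73)), (np.uint8(25), np.uint8(25), np.uint8(26))]
```

```bash

python3 -m handwheel '[[[0.7,0,0,0,0],[0.7,0,0,0,0]]]'
cat >> m.py <<'E'
def heldlid(c,dz,r=22.6):
    from scipy.optimize import least_squares as L
    s,R=pose(); T=s['tool_pos']; z=T[2]+dz; q=proj(c,[[T[0],T[1],z]])[0]
    w,o=win(c,*q,110); p=blob(F['jar'][0](w.astype(int),hsv(w)),o); p=p[p[:,1]<p[:,1].max()-8]
    P=(R.T@(np.array([onz(c,u,v,z) for u,v in p])-T).T).T[:,:2]*1000
    P=P[P[:,0]>P[:,0].max()-30]
    f=L(lambda a:np.hypot(P[:,0]-a[0],P[:,1]-a[1])-r,[0,0],loss='soft_l1'); f2=L(lambda a:np.hypot(P[:,0]-a[0],P[:,1]-a[1])-a[2],[0,0,r],loss='soft_l1')
    print('lid in tool',np.round(f.x,1),np.round(f2.x,1),len(P))
E
python3 - <<'E'
from m import *
c=shot('wrist'); heldlid(c,.0348); togo(505.8,1.9,100,-6.4)
E
```

```text
clock: 17.65
tool_pos: [0.6497, -0.2621, 0.0914]
tcp_rot: [-0.0, 0.999, -0.055, -0.001]
force: [-0.1, 0.4, -0.7]
width: 0.0501
grasp_force: 42.2
lid in tool [-3.9 -0.3] [-3.9 -0.3 22.6] 196
t 17.7 at [ 649.9 -262.3   91.6] yaw -6.27 w 49.9 shift [-1.147 -1.646 -0.053] turn 0.003
```

```bash

python3 -m handwheel '[[[0.7,0,0,-0.35,0],[0.7,-0.1,-0.2,-0.5,0],[0.7,-0.2,-0.3,-0.5,0],[0.7,-0.2,-0.3,-0.5,0]]]' >/dev/null
python3 -m handwheel '[[[0.7,-0.5,-0.7,0,0],[0.7,-0.5,-0.7,0,0],[0.7,-0.5,-0.7,0,0],[0.7,-0.5,-0.7,0,0]]]' >/dev/null
python3 -m handwheel '[[[0.7,-0.423,-0.645,0,0],[0.7,-0.423,-0.645,0,0],[0.7,-0.423,-0.645,0,0],[0.7,-0.423,-0.645,0.5,0],[0.7,-0.423,-0.645,0.5,0]]]' >/dev/null
python3 -m handwheel '[[[0.7,0,0,0,0],[0.7,0,0,0,0],[0.7,0,0,0,0]]]'
python3 - <<'E'
from m import *
c=shot('wrist'); heldlid(c,.0348); togo(509.6,1.5,36,-6.4)
E
```

```text
clock: 19.3
tool_pos: [0.5116, 0.0003, 0.0939]
tcp_rot: [0.0, 0.998, -0.055, 0.001]
force: [-0.3, -1.2, -1.0]
width: 0.05
grasp_force: 42.9
lid in tool [-3.6 -0.1] [-3.7 -0.1 22.7] 206
t 19.35 at [5.116e+02 5.000e-01 9.410e+01] yaw -6.32 w 49.8 shift [-0.015 -0.005  0.387] turn 0.002
```

```bash

python3 -m handwheel '[[[0.7,-0.015,-0.005,0.25,0.002],[0.7,-0.015,-0.005,0.36,0.002],[0.7,-0.015,-0.005,0.387,0.002],[0.7,-0.015,-0.005,0.387,0.002],[0.7,-0.015,-0.005,0.387,0.002]]]'
python3 -m handwheel '[[[0.7,0,0,0,0],[0.7,0,0,0,0]]]'
python3 -m handwheel '[[[0,0,0,0,0],[0,0,0,0,0],[0,0,0,0,0],[0,0,0,-0.3,0],[0,0,0,-0.6,0]]]'
python3 -m handwheel '[[[0,0,0,-0.6,0],[0,0,0,-0.6,0],[0,0,0,-0.6,0],[0,0,0,-0.6,0]]]'
python3 - <<'E'
from m import *
c=shot('wrist','w18.png'); q=proj(c,[[.506,.002,.07]])[0]; print(q); find(c,'jar',*q,50)
q=proj(c,[[.492,-.1325,.01]])[0]; print(q); find(c,'stand',*q,70,.011)
q=proj(c,[[.521,.136,.022]])[0]; print(q); togo(431,353,200,10.3)
E
```

```text
clock: 19.85
tool_pos: [0.5092, 0.0019, 0.036]
tcp_rot: [-0.0, 0.998, -0.056, 0.001]
force: [-0.4, 0.6, -2.1]
width: 0.0501
grasp_force: 42.9
clock: 20.05
tool_pos: [0.5086, 0.0021, 0.0354]
tcp_rot: [-0.0, 0.998, -0.055, 0.001]
force: [-0.8, 0.5, -1.3]
width: 0.0501
grasp_force: 42.9
clock: 20.55
tool_pos: [0.5066, 0.002, 0.1242]
tcp_rot: [0.0, 0.998, -0.056, -0.002]
force: [0.6, -0.5, -0.8]
width: 0.0854
grasp_force: 0.0
clock: 20.95
tool_pos: [0.5082, 0.0023, 0.2156]
tcp_rot: [-0.0, 0.998, -0.055, 0.001]
force: [-0.2, 0.0, -0.3]
width: 0.0855
grasp_force: 0.0
[255.34895795 183.8179971 ]
jar [505.1   3.1  45.3  46.1]
[378.08013292 166.52363219]
stand [ 490.3 -134.1   95.8  103.4]
[128.84887068 169.99002766]
t 21.0 at [507.4   2.3 214.4] yaw -6.35 w 85.1 shift [-0.765 -2.267  0.097] turn -0.37
```

```bash

python3 -m handwheel '[[[0,-0.18,-0.78,-0.1,0],[0,-0.18,-0.78,-0.1,0],[0,-0.18,-0.78,-0.1,0],[0,-0.18,-0.78,-0.1,0]]]' >/dev/null
python3 -m handwheel '[[[0,-0.18,-0.78,-0.1,0],[0,-0.18,-0.78,-0.1,0],[0,-0.18,-0.78,-0.1,0],[0,-0.18,-0.78,-0.1,0]]]' >/dev/null
python3 -m handwheel '[[[0,-0.18,-0.74,0,-0.37],[0,-0.18,-0.74,0,-0.37],[0,-0.18,-0.74,0,-0.37],[0,-0.18,-0.74,0,-0.37],[0,-0.18,-0.74,0,-0.37]]]' >/dev/null
python3 -m handwheel '[[[0.3,0,0,0,0],[0.3,0,0,0,0]]]' >/dev/null
python3 - <<'E'
from m import *
c=shot('wrist','w19.png'); q=proj(c,[[.431,.353,.04]])[0]; print(q); p=find(c,'dome',*q,34); print(p.min(0),p.max(0)); togo(430.5,352.6,100,10.3)
q=proj(c,[[.52,.1363,.022]])[0]; print(q)
E
```

```text
[247.46603026 195.05690466]
dome [430.9 353.9  39.7  39.3  10.7]
[229. 178.] [264. 211.]
t 22.55 at [466.4 352.1 244.8] yaw 10.13 w 60.0 shift [-0.235 -0.046  0.965] turn -0.004
[449.03458067 148.54765453]
```

```bash

python3 -m handwheel '[[[0.2,-0.235,-0.051,0.4,-0.008],[0.2,-0.235,-0.051,0.8,-0.008],[0.2,-0.235,-0.051,0.95,-0.008],[0.2,-0.235,-0.051,0.95,-0.008],[0.2,-0.235,-0.051,0.95,-0.008]]]' >/dev/null
python3 -m handwheel '[[[0.2,0,0,0,0],[0.2,0,0,0,0]]]' 
python3 - <<'E'
from m import *
c=shot('wrist','w20.png'); q=proj(c,[[.431,.3535,.04]])[0]; print(q); p=find(c,'dome',*q,50); print(p.min(0),p.max(0)); togo(430.4,353.4,20,10.5)
E
```

```text
clock: 23.25
tool_pos: [0.4317, 0.3563, 0.1052]
tcp_rot: [-0.002, 0.996, 0.092, 0.002]
force: [-0.6, -0.2, -0.3]
width: 0.0685
grasp_force: 0.0
[258.56712377 218.81103462]
dome [430.9 353.3  39.9  39.9  10.3]
[229. 191.] [289. 245.]
t 23.3 at [431.3 356.2 104.9] yaw 10.62 w 68.3 shift [-0.012  0.019  0.566] turn 0.003
```

```bash

python3 -m handwheel '[[[0.2,-0.012,0.021,0.3,0.003],[0.2,-0.012,0.021,0.5,0.003],[0.2,-0.012,0.021,0.6,0.003],[0.2,-0.012,0.021,0.6,0.003],[0.2,-0.012,0.021,0.6,0.003]]]' 60
python3 -m handwheel '[[[0.8,0,0,0,0],[0.8,0,0,0,0],[0.8,0,0,0,0],[0.8,0,0,0,0]]]'
python3 -m handwheel '[[[0.8,0,0,-0.03,0],[0.8,0,0,-0.2,0],[0.8,0,0,-0.5,0],[0.8,0,0,-0.5,0],[0.8,0,0,-0.5,0]]]'
python3 -m handwheel '[[[0.8,0,0,0,0],[0.8,0,0,0,0]]]' 
python3 - <<'E'
from m import *
c=shot('wrist','w21.png'); s,R=pose(); T=s['tool_pos']; z=T[2]-.0150+.04; q=proj(c,[[*T[:2],z]])[0]; print(q,c['img'][int(q[1])-80:384:10,256].max(1)); p=find(c,'dome',*q,90,z); print(p.min(0),p.max(0)); togo(590.3,-7.1,100,-6.4)
E
```

```text
clock: 23.8
tool_pos: [0.4293, 0.3524, 0.0134]
tcp_rot: [-0.001, 0.996, 0.092, 0.001]
force: [-0.3, -0.4, -0.0]
width: 0.0683
grasp_force: 0.0
clock: 24.2
tool_pos: [0.4293, 0.3527, 0.0138]
tcp_rot: [-0.001, 0.996, 0.092, 0.001]
force: [-0.9, 0.2, 5.8]
width: 0.0395
grasp_force: 61.3
clock: 24.7
tool_pos: [0.4286, 0.3521, 0.0881]
tcp_rot: [-0.001, 0.996, 0.092, 0.001]
force: [-0.6, 0.1, -4.7]
width: 0.0396
grasp_force: 62.0
clock: 24.9
tool_pos: [0.4274, 0.3509, 0.0858]
tcp_rot: [0.001, 0.996, 0.092, -0.001]
force: [-0.4, 0.6, -4.2]
width: 0.0391
grasp_force: 61.9
[254.25657795 306.88199292] [142  58  60 146 252 252 251 252 252 252 138 252 179  63  39  38]
dome [421.6 350.2  70.9  80.1  10.5]
[164. 242.] [343. 383.]
t 24.95 at [427.6 351.1  85.9] yaw 10.51 w 39.3 shift [ 0.631  2.546 -0.092] turn 0.376
```

```bash

python3 - <<'E'
from m import *
c=shot('wrist'); s,R=pose(); T=s['tool_pos']; z=T[2]+.0262
for u in (222,240,256,272,288):
    col=c['img'][235:300,u].astype(int).max(1); d=np.diff(col); v=235+np.argmax(d)+.5
    print(u,v,d.max(),np.round(1000*(R.T@(onz(c,u,v,z)-T))[:2],1))
E
```

```text
222 262.5 50 [ 21.4 -12.1]
240 262.5 52 [21.4 -5.3]
256 252.5 56 [25.7  0.8]
272 298.5 93 [5.  7.1]
288 298.5 90 [ 5.  13.4]
```

```bash

python3 -m handwheel '[[[0.8,0.1,0.3,-0.3,0],[0.8,0.208,0.847,-0.4,0],[0.8,0.208,0.847,-0.4,0],[0.8,0.208,0.847,-0.4,0],[0.8,0.208,0.847,-0.4,0]]]' >/dev/null
python3 -m handwheel '[[[0.8,0.208,0.847,0,0],[0.8,0.208,0.847,0,0],[0.8,0.208,0.847,0,0],[0.8,0.208,0.847,0,0]]]' >/dev/null
python3 -m handwheel '[[[0.8,0.208,0.847,0,0.376],[0.8,0.208,0.847,0,0.376],[0.8,0.208,0.847,0,0.376],[0.8,0.208,0.847,0,0.376],[0.8,0.208,0.847,0,0.376]]]' >/dev/null
python3 -m handwheel '[[[0.8,0,0,0,0],[0.8,0,0,0,0],[0.8,0,0,0,0]]]' 
python3 - <<'E'
from m import *
togo(589.2,-7,60,-6.4)
E
```

```text
clock: 26.7
tool_pos: [0.5897, -0.0042, 0.1471]
tcp_rot: [-0.0, 0.999, -0.055, -0.0]
force: [-0.3, 0.7, -3.9]
width: 0.0394
grasp_force: 62.9
t 26.7 at [589.7  -4.2 147.1] yaw -6.27 w 39.4 shift [-0.001  0.019  0.581] turn 0.003
```

```bash

python3 -m handwheel '[[[0.8,-0.001,0.019,0.4,0.003],[0.8,-0.001,0.019,0.7,0.003],[0.8,-0.001,0.019,0.75,0.003],[0.8,-0.001,0.019,0.75,0.003],[0.8,-0.001,0.019,0.75,0.003]]]' >/dev/null
python3 -m handwheel '[[[0.8,0,0,0,0],[0.8,0,0,0,0]]]' 
python3 - <<'E'
from m import *
togo(589.2,-7,14.3,-6.4)
E
```

```text
clock: 27.4
tool_pos: [0.5912, -0.0087, 0.0369]
tcp_rot: [-0.0, 0.998, -0.057, 0.002]
force: [0.8, -0.5, -3.8]
width: 0.0394
grasp_force: 62.8
t 27.4 at [591.2  -8.7  36.9] yaw -6.54 w 39.4 shift [-0.015 -0.009  0.151] turn -0.003
```

```bash

python3 -m handwheel '[[[0.8,-0.012,-0.009,0.1,-0.002],[0.8,-0.012,-0.009,0.14,-0.002],[0.8,-0.012,-0.009,0.148,-0.002],[0.8,-0.012,-0.009,0.148,-0.002],[0.8,-0.012,-0.009,0.148,-0.002]]]'
python3 -m handwheel '[[[0.8,0,0,0,0],[0.8,0,0,0,0]]]' 
python3 - <<'E'
from m import *
togo(589.2,-7,14.3,-6.4)
E
```

```text
clock: 27.9
tool_pos: [0.5881, -0.0068, 0.0138]
tcp_rot: [-0.0, 0.998, -0.056, 0.0]
force: [-3.0, 1.2, 6.9]
width: 0.0394
grasp_force: 63.9
clock: 28.1
tool_pos: [0.5881, -0.0069, 0.0138]
tcp_rot: [-0.0, 0.998, -0.056, 0.0]
force: [-2.9, 1.5, 6.2]
width: 0.0397
grasp_force: 63.9
t 28.1 at [588.1  -6.9  13.8] yaw -6.44 w 39.7 shift [ 0.007  0.    -0.003] turn -0.001
```

```bash

python3 -m handwheel '[[[0.8,0.006,0,-0.008,0],[0.8,0.006,0,-0.008,0],[0.8,0.006,0,-0.003,0],[0.8,0.006,0,-0.003,0],[0.8,0.006,0,-0.003,0]]]'
python3 -m handwheel '[[[0.2,0,0,0,0],[0.2,0,0,0,0],[0.2,0,0,0,0],[0.2,0,0,-0.3,0],[0.2,0,0,-0.6,0]]]'
python3 -m handwheel '[[[0.2,0,0,-0.8,0],[0.2,0,0,-0.8,0],[0.2,0,0,-0.8,0],[0.2,0,0,-0.8,0],[0.2,0,0,-0.8,0]]]' >/dev/null
python3 - <<'E'
from m import *
c=shot('wrist'); c=shot('wrist','w22.png'); pickle.dump(c,open('w22.pkl','wb'))
q=proj(c,[[.590,-.007,.04]])[0]; print(q); find(c,'dome',*q,34)
q=proj(c,[[.505,.0025,.07]])[0]; print(q); find(c,'jar',*q,32)
q=proj(c,[[.692,-.0275,.06]])[0]; print(q); find(c,'cap',*q,22)
togo(692,-27.5,150,-6.4)
E
```

```text
clock: 28.6
tool_pos: [0.5895, -0.0075, 0.0138]
tcp_rot: [0.0, 0.998, -0.056, 0.001]
force: [-1.1, -0.1, 5.8]
width: 0.0397
grasp_force: 64.2
clock: 29.1
tool_pos: [0.5874, -0.0073, 0.1022]
tcp_rot: [0.0, 0.998, -0.056, -0.002]
force: [1.6, 0.2, 0.5]
width: 0.0684
grasp_force: 0.0
[254.242563   168.48287111]
dome [590.1  -7.   40.1  38.1  -6.4]
[254.30223198 256.86133841]
jar [504.8   2.9  45.1  45.6]
[264.67645362  57.35682042]
cap [693.1 -27.3  25.6  26. ]
t 29.7 at [587.7  -7.2 221.4] yaw -6.45 w 68.4 shift [0.707 0.056 0.474] turn -0.001
```

```bash

python3 -m handwheel '[[[0.42,0.709,0.057,0.2,0],[0.42,0.709,0.057,0.4,0],[0.42,0.709,0.057,0.6,0],[0.42,0.709,0.057,0.6,0],[0.42,0.709,0.057,0.6,0]]]' >/dev/null
python3 -m handwheel '[[[0.42,0,0,0,0],[0.42,0,0,0,0]]]' 
python3 - <<'E'
from m import *
c=shot('wrist','w23.png'); q=proj(c,[[.6925,-.0277,.06]])[0]; print(q); p=find(c,'cap',*q,45); print(p.min(0),p.max(0)); togo(692.5,-27.7,28,-6.4)
E
```

```text
clock: 30.4
tool_pos: [0.6944, -0.0275, 0.1358]
tcp_rot: [-0.0, 0.998, -0.056, 0.002]
force: [-0.0, -0.0, 1.0]
width: 0.0494
grasp_force: 0.0
[255.40706185 213.34890158]
cap [693.4 -27.6  25.1  25.8]
[237. 195.] [273. 228.]
t 30.45 at [694.4 -27.5 135.9] yaw -6.43 w 49.7 shift [-0.015  0.003  0.719] turn -0.001
```

```bash

python3 -m handwheel '[[[0.42,-0.012,0.003,0.25,0],[0.42,-0.012,0.003,0.5,0],[0.42,-0.012,0.003,0.7,0],[0.42,-0.012,0.003,0.735,0],[0.42,-0.012,0.003,0.735,0]]]' 25 >/dev/null
python3 -m handwheel '[[[0.42,0,0,0,0],[1,0,0,0,0],[1,0,0,0,0],[1,0,0,0,0],[1,0,0,0,0]]]'
python3 -m handwheel '[[[1,0,0,-0.03,0],[1,0,0,-0.2,0],[1,0,0,-0.5,0],[1,0,0,-0.5,0],[1,0,0,-0.5,0]]]'
python3 -m handwheel '[[[1,0,0,0,0],[1,0,0,0,0]]]' 
python3 - <<'E'
from m import *
c=shot('wrist','w24.png'); s,R=pose(); T=s['tool_pos']; z=T[2]-.026+.06; q=proj(c,[[*T[:2],z]])[0]; print(q); p=find(c,'cap',*q,50,z); print(p.min(0),p.max(0)); togo(597.9,66.3,100,-6.4)
E
```

```text
clock: 31.45
tool_pos: [0.6932, -0.028, 0.025]
tcp_rot: [-0.0, 0.998, -0.056, 0.002]
force: [-1.3, 0.1, 6.2]
width: 0.0268
grasp_force: 24.4
clock: 31.95
tool_pos: [0.6926, -0.028, 0.0995]
tcp_rot: [-0.0, 0.998, -0.056, 0.001]
force: [-0.5, 0.3, -1.3]
width: 0.0265
grasp_force: 24.8
clock: 32.15
tool_pos: [0.6905, -0.0278, 0.0962]
tcp_rot: [0.0, 0.998, -0.056, -0.001]
force: [0.1, -0.7, -0.4]
width: 0.0269
grasp_force: 24.8
[254.90562145 323.0202229 ]
cap [690.  -27.4  25.8  26.1]
[218. 296.] [289. 351.]
t 32.2 at [690.6 -27.8  96.2] yaw -6.45 w 26.9 shift [-0.685 -0.554 -0.023] turn -0.001
```

```bash

python3 -m handwheel '[[[1,-0.68,-0.554,-0.1,0],[1,-0.68,-0.554,-0.1,0],[1,-0.68,-0.554,-0.1,0],[1,-0.68,-0.554,-0.1,0],[1,-0.68,-0.554,0.2,0]]]' >/dev/null
python3 -m handwheel '[[[1,0,0,0,0],[1,0,0,0,0],[1,0,0,0,0]]]' 
python3 - <<'E'
from m import *
togo(598.6,66.2,26,-6.4)
E
```

```text
clock: 33.0
tool_pos: [0.6008, 0.0654, 0.0688]
tcp_rot: [0.0, 0.998, -0.057, 0.001]
force: [-0.6, 0.8, -1.2]
width: 0.0266
grasp_force: 25.0
t 33.0 at [600.8  65.4  68.8] yaw -6.51 w 26.6 shift [-0.016 -0.004  0.285] turn -0.002
```

```bash

python3 -m handwheel '[[[1,-0.012,-0.004,0.2,0],[1,-0.012,-0.004,0.26,0],[1,-0.012,-0.004,0.283,0],[1,-0.012,-0.004,0.286,0],[1,-0.012,-0.004,0.286,0]]]' >/dev/null
python3 -m handwheel '[[[1,0,0,0,0],[1,0,0,0,0]]]' 
python3 - <<'E'
from m import *
togo(598.6,66.2,26,-6.4)
E
```

```text
clock: 33.7
tool_pos: [0.5984, 0.0669, 0.0255]
tcp_rot: [-0.0, 0.998, -0.056, 0.001]
force: [-0.0, -0.0, -1.0]
width: 0.027
grasp_force: 25.0
t 33.7 at [598.4  66.9  25.5] yaw -6.45 w 27.0 shift [ 0.002  0.005 -0.003] turn -0.001
```

```bash

python3 -m handwheel '[[[1,0,0.004,0.004,0],[1,0,0.004,0.004,0],[0.45,0,0.004,0.003,0],[0.45,0,0.004,0.003,0],[0.45,0,0.004,0.003,0]]]'
python3 -m handwheel '[[[0.45,0,0,-0.2,0],[0.45,0,0,-0.5,0],[0.45,0,0,-1,0],[0.45,0,0,-1,0],[0.45,0,0,-1,0]]]'
python3 -m handwheel '[[[0.3,-0.6,0,-0.4,0],[0.3,-0.6,0,-0.4,0],[0.3,-0.6,0,-0.4,0],[0.3,-0.6,0,-0.4,0]]]' >/dev/null
python3 -m handwheel '[[[0.3,0,0,0,0],[0.3,0,0,0,0]]]' >/dev/null
python3 - <<'E'
from m import *
c=shot('wrist','w25.png'); pickle.dump(c,open('w25.pkl','wb')); P=lambda *a:proj(c,[a])[0]
s,R=pose(); print(s['tool_pos'])
def t(f,*a):
    try: f(*a)
    except Exception as e: print(a[1],e)
t(find,c,'cap',*P(.598,.066,.06),22); t(find,c,'dome',*P(.590,-.007,.04),30); t(find,c,'jar',*P(.505,.0025,.07),32)
t(find,c,'steel',*P(.52,.136,.04),40,.04); t(find,c,'ring',*P(.52,.136,.045),16,.045); t(find,c,'stand',*P(.491,-.1315,.011),56,.011)
w,o=win(c,*P(.521,.136,.022),55); p=blob(w.astype(int).max(2)<75,o); print('pad',rect(c,p,.022))
E
```

```text
clock: 34.2
tool_pos: [0.5978, 0.0661, 0.0242]
tcp_rot: [0.0, 0.998, -0.056, -0.0]
force: [-0.2, 0.8, -0.7]
width: 0.0472
grasp_force: 0.0
clock: 34.7
tool_pos: [0.6006, 0.0664, 0.1787]
tcp_rot: [-0.001, 0.998, -0.056, 0.004]
force: [0.2, 0.4, -0.7]
width: 0.047
grasp_force: 0.0
[0.50914857 0.07605049 0.23325207]
cap [598.4  67.3  25.2  25.9]
dome [590.4  -4.7  44.6  39.1  -6.5]
jar [505.    3.7  44.9  46.8]
steel [520.5 136.4  60.5  58.6  -6.5]
ring [519.8 137.   22.3  23.3]
stand [ 489.6 -135.7   96.8  110.7]
pad [522.2 135.3  89.   89.4  -6.5]
```

View pics/w25.png

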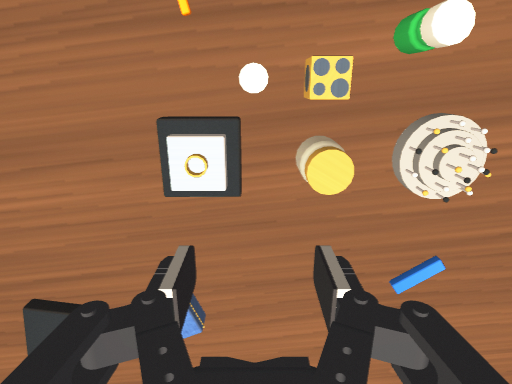

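The picture shows the ring on the block on the pad at (197,165), the jar at (329,170), the cube at (328,78) and the bottle upright at (253,78). The measured gaps are about 40 and 41 mm, all square to the row, and the arm is clear.

```bash
python3 -c "
from rig import env
print(env.observe()['clock'], env.job_done())"
```

```text
the job is handed in; nothing more can be done
35.35 None
```

The bench is laid out as asked and the job is handed in at 35.4 s of the 112 s allowed. By my camera measurements the steel block is about 1.5 mm off the pad's centre, and the gaps are about 40 mm (jar to doming block) and 41 mm (doming block to bottle); the judge's result was not shown.

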